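# Tip the counted boluses into the hardness tester's hopper

### The arm

A 6-joint arm with a two-finger parallel gripper is mounted at the origin on the work surface. World frame = base frame: x ahead of the robot, y to its left, z up, the work surface at z = 0. Lengths are in m, angles in rad, forces in N, time in s.
With the tool pointing down it reaches from about 0.325 to 0.75 m from the base axis. Payload 7.6 kg.
Tool frame: the origin (TCP) lies midway between the tips of the shut fingers; the grasp point (between the pads) lies arm.grip_depth behind it (arm.grip_depth is the distance from the TCP to the grasp point, in m); z points along the fingers, y is the line along which they close (so a half turn about z gives the same grasp; the last joint's range is limited). The gripper opens to 85 mm and grips with 20 to 120 N. Pads are 22 mm wide; open, the fingers measure 114 mm over their backs; the gripper's body (76 mm by 85 mm) begins 54 mm behind the grasp point. The pads swing forward as they close: fully open they stand 13 mm farther back than shut.
Start: joints at [1.145, 0.052, 1.401, -0, 1.689, -0.07], TCP at [0.183, 0.492, 0.231] pointing down, gripper open.
Joint ranges: [-2.9, 2.9], [-0.91, 2.17], [0.12, 2.37], [-1.06, 4.2], [0.26, 2.73], [-2.93, 2.93]. Speed limits (rad/s): [2.57, 2.57, 3.01, 3.14, 3.14, 3.14].

### API

Orientations are given as a rotation vector (axis times angle).
In Python, from cell import sensors, optics, order, arm gives the robot as it stands.
- The arm moves only by the shell command python3 -m crank 'ROWS' [FORCE]. ROWS is text: rows parted by semicolons, each of 7 numbers parted by spaces: the turn, a rotation vector about the tool's x, y, z in units of 0.1 rad (1.0 is 0.1 rad), then the shift along the tool's x, y, z in units of 5 cm (1.0 is 5 cm), then the closure, from -1 (fully open) to 1 (shut). A call has 1 to 20 rows; each row shifts and turns the commanded pose from where the row before left it, along the tool's axes as they then stand; what a row does not reach is not made up. A row lasts 1/8 s, in which the tool goes at most 62.5 mm and 10.7 degrees, less where a joint would pass 70% of its speed; a pose out of reach is approached as far as the arm can. A call with a number of a shift or a turn outside -1 to 1 is refused whole. A call with a gripper value outside its range is refused whole. The fingers move at their own pace and stop on an object; FORCE is the grip in N (left out, the last holds). Time passes only in rows, so rows that do not move let the fingers close. It gives the time, the measured TCP pose, the force, the opening and the grip force at its end, in the units of the state.
- sensors.get_state(): the state, without advancing time (a new reading comes with each control period).
- optics.capture(name): name is "side" or "top" or "wrist"; returns a dict with "img" (420x560x3 uint8, red, green, blue), "fx", "fy", "cx", "cy" (pixels), "pose" (4x4, takes a point from camera to world coordinates). Camera axes: x right, y up, looking along -z (the intrinsics and any distortion apply to the point x, -y, -z); pixel columns grow to the right and rows downward; lengths in m; the calibration is good to about 2 mm. A picture is of the moment at which its call begins. There is no depth.
- order.close_job(): hands the job in; it is judged then, once.
The state is a dict: "clock": time; "joint_positions": joint angles; "joint_vel": joint speeds; "joint_torque": joint torques, N m; "ee_pos": TCP position; "orientation": TCP orientation; "contact_force": force on the tool from outside, world axes, zero at the start; "wrist_torque": the same for the moment, N m; "width": finger opening in m; "finger_force": force on a finger pad.
Only numpy, scipy, OpenCV 4.12 (cv2) and the standard library are available. Lean on these libraries where they do the work, as an engineer would, in place of code of your own. Each camera call takes 0.05 s, during which the arm holds its last target. There are 200 camera calls.

### The job

The counter has dropped six boluses into the steel cup under its chute. Slide the cup out from under the chute, tip all six boluses into the feed hopper of the hardness tester from close above it so that none chips, then put the empty cup back upright in the middle of the stand under the chute, ready for the next count. Leave the jar, the beaker and the spatula where they are.

Things in the scene. Friction and masses are not known exactly. Their poses are not given: they have to be found in the camera images.
- cup: Open stainless steel sample cup, a plain straight cylinder, no handle or spout: 63 mm outside diameter, 80 mm tall, wall 2.2 mm, bottom 4 mm, about 0.10 to 0.17 kg empty. Origin at the centre of its underside, z axis up through the mouth. It starts upright on the counter's cup stand, the six boluses in it filling its lower third to half.
- counter: Tablet counter, fixed white bench machine. Origin on the bench under the centre of its cup stand, z up, x from the stand into the machine: the cup is reached from the -x side. Housing 260 mm wide, 230 high, its front at x = 70 mm; a bowl on top reaches 262 mm. Base plate 230 mm wide, 15 mm high, begins at x = -45 mm. An open chute slopes down from the front and ends above the cup.
- stand (a point): Centre of the top of the counter's round cup stand, a flat steel disc 90 mm in diameter whose top is 20 mm above the bench. Axes as the counter.
- chute_lip (a point): Middle of the lower edge of the chute's end: 12 mm further into the machine than the stand's centre, 130 mm above the bench (30 mm above the rim of the standing cup). From here the chute, 54 mm wide with walls 22 mm high, rises at 40 degrees along the counter's +x. A gripper that comes straight down on the cup meets it; one that leans back from the front goes under it.
- tester: Tablet hardness tester, a fixed low white bench machine with a steel feed hopper on top. Origin on the bench directly under the hopper's centre, z up. The housing reaches 101 mm high, x from -85 to +175 mm, y from -220 to +100 mm; beside the hopper, at y about -165 mm, stand steel crushing jaws up to 139 mm high.
- hopper_mouth (a point): Centre of the hopper's open mouth, 180 mm above the bench. The mouth is square, about 146 mm inside and 156 mm outside, sides along the tester's x and y; nothing stands above it.
- hopper_floor (a point): Centre of the hopper's closed flat floor, 110 mm above the bench, 64 mm square; four sloping walls run from it to the mouth.
- bolus0: One of six alike white film-coated boluses (big tablets): a barrel with round ends, 26 mm long, 18 mm thick, 11 g, smooth and slippery (friction about 0.3). Its x axis is its length; origin at its middle. It starts in the cup.
- bolus1: Another bolus, as bolus0.
- bolus2: Another bolus, as bolus0.
- bolus3: Another bolus, as bolus0.
- bolus4: Another bolus, as bolus0.
- bolus5: Another bolus, as bolus0.
- jar: Bystander: capped amber glass jar, 62 mm in diameter, 100 mm tall, origin at the centre of its underside.
- beaker: Bystander: empty glass beaker, 70 mm in diameter, 90 mm tall, origin at the centre of its underside.
- spatula: Bystander: spatula with a wooden handle and a broad steel blade, 180 mm long, lying on the bench, origin about its middle, x along its length.
There are look-alikes about, which are no part of the job. Leave any red look-alike of the cup alone.

How it is judged:
By the outcome, as a careful person would: the job done as asked, in the order asked, and still so for the second after the job is handed in, with the robot touching nothing.
It also fails if it takes over 67 s, if anything falls off the work surface, if the arm or the gripper's body presses on something with over 40 N, if the wrist force passes 120 N, or if a joint passes its speed limit or range.

## Working session

There is one attempt and no reset: what is moved stays moved. The work goes in short steps, Python scripts to look and compute and a shell command to move; the robot and the scene stay as the last step left them, time stands still between calls to the robot, and variables do not carry over. Pictures are saved under pics/ and viewed, at most 10 in all, crops included, and the job is handed in when it is done.

```bash
mkdir -p pics; ls
python3 - <<'E'
from cell import sensors, optics, order, arm
import cv2,numpy as np
print(sensors.get_state(), arm.grip_depth)
for n in ("top","side"):
    c=optics.capture(n); cv2.imwrite(f"pics/{n}0.png",c["img"][:,:,::-1])
    print(n,{k:(np.round(v,4).tolist() if k!="img" else 0) for k,v in c.items()})
E
```

```text
pics
{'clock': 0.0, 'joint_positions': array([ 1.14464597e+00,  5.28610823e-02,  1.40171628e+00, -4.56203361e-06,
        1.68861954e+00, -7.03265079e-02]), 'joint_vel': array([ 9.69300628e-04, -6.17417601e-05, -1.02425694e-03, -2.05652467e-04,
       -1.04111084e-03,  4.47964545e-04]), 'joint_torque': array([-1.74449080e-03, -3.81669402e+01, -3.60184550e+01, -1.72190280e-04,
        6.14378354e-03,  2.13849648e-05]), 'ee_pos': array([0.18275783, 0.49184052, 0.23046397]), 'orientation': array([-5.55914554e-01, -3.09161909e+00,  2.44415055e-03]), 'contact_force': array([-0.0600014 , -0.37243443,  1.16890853]), 'wrist_torque': array([ 0.04312385, -0.00197627, -0.00594862]), 'finger_force': 0.0, 'width': 0.08555469231626442} 0.0187
top {'img': 0, 'fx': 459.3807, 'fy': 459.3807, 'cx': 279.3884, 'cy': 207.5076, 'pose': [[-0.0293, 0.9973, -0.0675, 0.4309], [-0.9995, -0.03, -0.0101, -0.009], [-0.0121, 0.0672, 0.9977, 1.1586], [0.0, 0.0, 0.0, 1.0]]}
side {'img': 0, 'fx': 543.0086, 'fy': 543.0086, 'cx': 280.7072, 'cy': 206.6742, 'pose': [[-0.4853, -0.6132, 0.6232, 1.371], [0.8743, -0.3487, 0.3378, 0.4684], [0.0102, 0.7088, 0.7053, 1.1107], [0.0, 0.0, 0.0, 1.0]]}
```

View pics/top0.png

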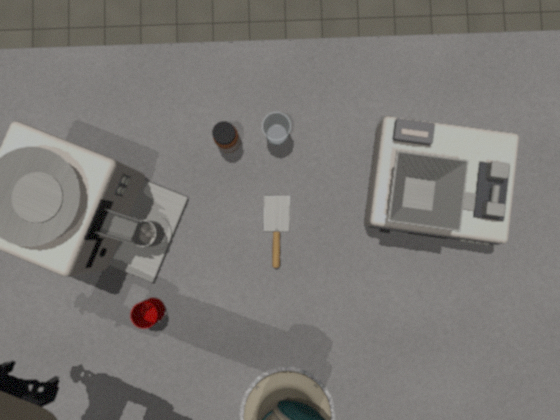

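View pics/side0.png

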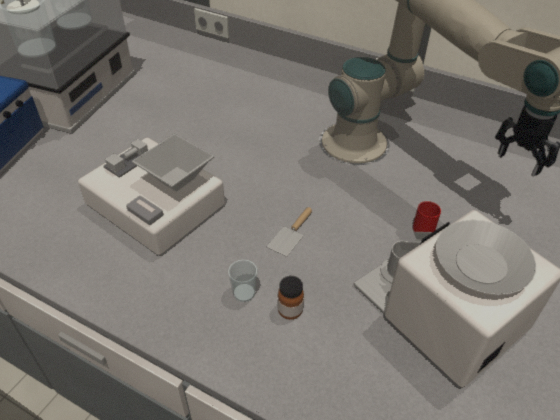

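The top view shows the steel cup at about (150,233) under the chute of the counter on the left. The red look-alike is at (147,313), the hopper at (427,193), the jar at (225,136), the beaker at (277,127) and the spatula at (277,230). The side view agrees: steel cup at (400,262), red cup at (427,217). The candidates are the steel cup and the red one. The steel cup fits, because it stands on the stand under the chute. I'll confirm that in a crop.

```bash
cat > h.py <<'E'
import numpy as np, cv2
from scipy.spatial.transform import Rotation as R
from cell import sensors, optics, order, arm
def cast(c,uv,z):
    d=c["pose"][:3,:3]@np.array([(uv[0]-c["cx"])/c["fx"],-(uv[1]-c["cy"])/c["fy"],-1.])
    o=c["pose"][:3,3]; return o+d*(z-o[2])/d[2]
def proj(c,p):
    q=c["pose"][:3,:3].T@(np.asarray(p)-c["pose"][:3,3]); return np.array([c["cx"]-c["fx"]*q[0]/q[2],c["cy"]+c["fy"]*q[1]/q[2]])
E
python3 - <<'E'
from h import *
c=optics.capture("top"); s=optics.capture("side")
a=cv2.resize(c["img"][175:300,90:215],(400,400),interpolation=cv2.INTER_CUBIC)
b=cv2.resize(c["img"][135:255,360:480],(400,400),interpolation=cv2.INTER_CUBIC)
cv2.imwrite("pics/crop1.png",np.hstack([a,b])[:,:,::-1])
for n,uv,z in (("plate front L",(187,193),.015),("plate front R",(155,280),.015),("cup",(150,233),.1),("jar",(225,132),.1),("beaker",(277,124),.09),("red",(147,310),.08)):
    print(n,cast(c,uv,z).round(3))
E
```

```text
plate front L [0.552 0.233 0.015]
plate front R [0.338 0.316 0.015]
cup [0.453 0.302 0.1  ]
jar [0.683 0.124 0.1  ]
beaker [0.701 0.002 0.09 ]
red [0.274 0.317 0.08 ]
```

View pics/crop1.png

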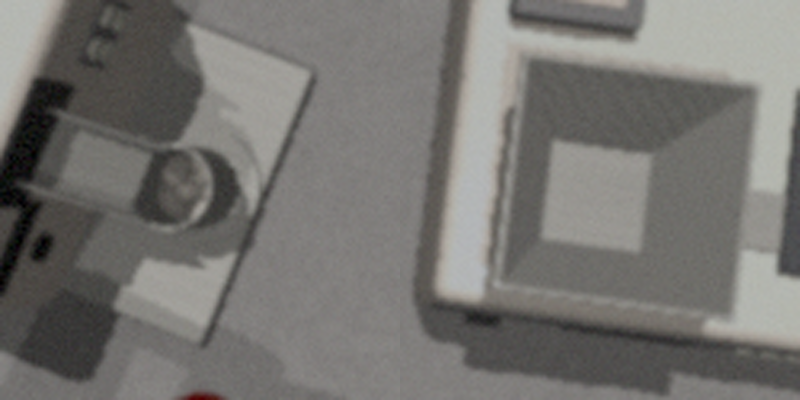

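The crop confirms it: the steel cup with white boluses in it, centred at crop (176,188), under the chute end, with its rim's right edge at x=214. The plate's front corners are at crop (313,72) and (205,345). The hopper mouth's corners are at about (520,50), (758,86), (735,318) and (490,290).

Run:
```python
from h import *
c=optics.capture("top")
A=lambda x,y:(90+x/3.2,175+y/3.2); B=lambda x,y:(360+(x-400)/3.333,135+y/3.333)
L=cast(c,A(313,72),.015);Rr=cast(c,A(205,345),.015)
e=(L-Rr);print("width",np.linalg.norm(e)); e/=np.linalg.norm(e)
# counter y axis=+-e ; x into machine (towards +world y)
x=np.array([-e[1],e[0],0]); print("x axis",x,np.degrees(np.arctan2(x[1],x[0])))
print("stand",(L+Rr)/2+.045*x)
print("cup",cast(c,A(176,188),.1), "rim right",cast(c,A(214,188),.1))
m=np.array([cast(c,B(*p),.18) for p in((520,50),(758,86),(735,318),(490,290))]);print("mouth",m.round(3),m.mean(0),np.linalg.norm(m-np.roll(m,1,0),axis=1))
m=np.array([cast(c,B(*p),.11) for p in((551,142),(652,153),(642,252),(541,240))]);print("floor",m.round(3),m.mean(0),np.linalg.norm(m-np.roll(m,1,0),axis=1))
```

```text
width 0.22686573636807048
x axis [0.38392194 0.92336555 0.        ] 67.42317098714312
stand [0.45283856 0.31623252 0.015     ]
cup [0.45116679 0.31367252 0.1       ] rim right [0.45035811 0.28617418 0.1       ]
mouth [[ 0.613 -0.253  0.18 ]
 [ 0.585 -0.404  0.18 ]
 [ 0.437 -0.381  0.18 ]
 [ 0.459 -0.227  0.18 ]] [ 0.52368712 -0.31624059  0.18      ] [0.15610258 0.15373707 0.1498986  0.15600424]
floor [[ 0.562 -0.289  0.11 ]
 [ 0.552 -0.357  0.11 ]
 [ 0.484 -0.347  0.11 ]
 [ 0.495 -0.279  0.11 ]] [ 0.52318047 -0.31794143  0.11      ] [0.06797317 0.0693806  0.06857056 0.06915256]
```

Run:
```python
from cell import arm,sensors
print([a for a in dir(arm) if a[0]!='_'])
```

```text
['IKError', 'grip_depth']
```

```bash
cat > st.py <<'E'
from h import *
s=sensors.get_state(); M=R.from_rotvec(s["orientation"]).as_matrix()
print("t",s["clock"].__round__(2),"q",s["joint_positions"].round(3),"p",s["ee_pos"].round(4),"\nx",M[:,0].round(3),"y",M[:,1].round(3),"z",M[:,2].round(3),"w",round(s["width"],4),"F",s["contact_force"].round(1),"ff",round(s["finger_force"],1))
E
python3 -m crank '0 1 0 0 0 0 -1;0 1 0 0 0 0 -1;0 1 0 0 0 0 -1;0 0 0 0 0 0 -1'; python3 st.py
python3 -m crank '0 0 1 0 0 0 -1;0 0 1 0 0 0 -1;0 0 1 0 0 -1 -1;0 0 0 0 0 -1 -1;0 0 0 0 0 0 -1'; python3 st.py
python3 -m crank '1 0 0 0 0 0 -1;1 0 0 1 0 0 -1;1 0 0 1 0 0 -1;0 0 0 0 0 0 -1;0 0 0 0 0 0 -1'; python3 st.py
```

```text
clock: 0.75
ee_pos: [0.1839, 0.4916, 0.2306]
orientation: [-0.507, -2.8, -0.075]
contact_force: [0.1, 0.4, -0.1]
width: 0.0851
finger_force: 0.0
t 0.75 q [ 0.987  0.075  1.403  0.295  1.727 -0.188] p [0.1839 0.4916 0.2306] 
x [-0.895  0.335  0.295] y [ 0.351  0.937 -0.001] z [-0.277  0.102 -0.955] w 0.0851 F [ 0.1  0.4 -0.1] ff 0.0
clock: 1.38
ee_pos: [0.2113, 0.4826, 0.3315]
orientation: [-0.916, -2.695, -0.024]
contact_force: [0.0, -0.8, -0.8]
width: 0.0856
finger_force: 0.0
t 1.38 q [0.936 0.081 1.197 0.306 1.924 0.118] p [0.2113 0.4826 0.3315] 
x [-0.754  0.594  0.281] y [ 0.598  0.797 -0.078] z [-0.27   0.109 -0.957] w 0.0856 F [ 0.  -0.8 -0.8] ff 0.0
clock: 2.0
ee_pos: [0.1349, 0.5414, 0.3541]
orientation: [-0.82, -2.597, 0.382]
contact_force: [1.1, -0.7, -0.4]
width: 0.0855
finger_force: 0.0
t 2.0 q [1.094 0.381 0.843 0.425 2.224 0.343] p [0.1349 0.5414 0.3541] 
x [-0.753  0.595  0.281] y [ 0.489  0.792 -0.366] z [-0.44  -0.139 -0.887] w 0.0855 F [ 1.1 -0.7 -0.4] ff 0.0
```

```bash
cat > kin.py <<'E'
import numpy as np
from scipy.spatial.transform import Rotation as R
from scipy.optimize import least_squares
Q=[[1.14464597,.0528610823,1.40171628,0,1.68861954,-.0703265],[.987,.075,1.403,.295,1.727,-.188],[.936,.081,1.197,.306,1.924,.118],[1.094,.381,.843,.425,2.224,.343]]
P=[[.18275783,.49184052,.23046397],[.1839,.4916,.2306],[.2113,.4826,.3315],[.1349,.5414,.3541]]
RV=[[-.5559,-3.0916,.00244],[-.507,-2.8,-.075],[-.916,-2.695,-.024],[-.82,-2.597,.382]]
def fk(q,k):
    d1,a2,ex,a3,L=k; r=lambda a,t:R.from_euler(a,t)
    T=r('z',q[0])*r('y',q[1]); p=np.array([0,0,d1])+T.apply([0,0,a2])
    T=T*r('y',q[2]); p=p+T.apply([ex,0,a3]); T=T*r('z',q[3])*r('y',q[4])*r('z',q[5]+TO)
    return p+T.apply([0,0,L]),T
TO=-np.pi/2
def err(k): return np.ravel([fk(q,k)[0]-p for q,p in zip(Q,P)])
K=least_squares(lambda k:np.r_[err(k),1e-4*(k-[.3,.4,0,.4,.25])],[.3,.4,0,.4,.25]).x
LO=np.array([-2.9,-.91,.12,-1.06,.26,-2.93]);HI=np.array([2.9,2.17,2.37,4.2,2.73,2.93])
def ik(p,M,q0):
    f=lambda q:(lambda a,T:np.r_[(a-p)*5,(T.inv()*R.from_matrix(M)).as_rotvec()])(*fk(q,K))
    s=least_squares(f,np.clip(q0,LO+.01,HI-.01),bounds=(LO,HI)); return s.x,np.linalg.norm(s.fun)
def tool(az,t,roll=0,s=1): # heading az deg, t deg below horizontal, tool y horizontal (s=+-1), roll about tool z
    a,t=np.radians([az,t]); z=np.array([np.cos(a)*np.cos(t),np.sin(a)*np.cos(t),-np.sin(t)])
    y=s*np.array([-np.sin(a),np.cos(a),0]); return np.c_[np.cross(y,z),y,z]@R.from_euler('z',roll,degrees=True).as_matrix()
if __name__=="__main__":
    print(K,np.abs(err(K)).max()); 
    for q,v in zip(Q,RV): print((fk(q,K)[1].inv()*R.from_rotvec(v)).as_rotvec().round(3))
    best=lambda p,M,qs:min((ik(p,M,q) for q in qs),key=lambda r:r[1])
    for s in(1,-1):
      qs=[[.6,0,1.8,x,1.,y] for x in(0,.7,3,-.7) for y in(1.5,-1.5)]
      for az in(35,50,67):
        for t in(20,30,40):
            M=tool(az,t,0,s);q,e=best(np.array([.452,.315,.065])+.0187*M[:,2],M,qs); print("grasp",s,az,t,q.round(2),round(e,3))
      qs=[[-.6,0,1.5,x,1.,y] for x in(0,.7,3,-.7) for y in(1.5,-1.5)]
      for az in(-31,-10,10):
        for t in(0,15):
          for roll in(0,150,-150,180):
            M=tool(az,t,roll,s);q,e=best(np.array([.523,-.317,.225])+.0187*M[:,2],M,qs); print("pour",s,az,t,roll,q.round(2),round(e,3))
E
python3 kin.py
```

```text
[0.21603465 0.46604615 0.11078212 0.49292187 0.4019031 ] 0.03484854186294073
[-0.     0.     3.142]
[-0.    -0.     3.141]
[-1.000e-03  1.000e-03 -3.141e+00]
[-0.000e+00  1.000e-03 -3.141e+00]
grasp 1 35 20 [ 0.46 -0.09  2.37  2.17  0.26 -0.71] 0.267
grasp 1 35 30 [ 0.42 -0.14  2.37  1.66  0.26 -0.21] 0.153
grasp 1 35 40 [ 0.6  -0.23  2.3   0.04  0.26  1.52] 0.069
grasp 1 50 20 [ 0.07  0.18  2.37  1.93  0.89 -0.93] 0.117
grasp 1 50 30 [ 0.23 -0.06  2.37  1.69  0.57 -0.52] 0.045
grasp 1 50 40 [ 0.33 -0.15  2.31  1.16  0.45  0.08] 0.0
grasp 1 67 20 [-0.05  0.27  2.27  1.65  1.09 -0.93] 0.0
grasp 1 67 30 [ 0.03  0.1   2.24  1.44  0.92 -0.61] 0.0
grasp 1 67 40 [ 0.13 -0.01  2.18  1.13  0.82 -0.23] 0.0
pour 1 -31 0 0 [-0.59 -0.06  2.37  3.02  0.66 -1.48] 0.185
pour 1 -31 0 150 [-0.59 -0.06  2.37  3.02  0.66  1.14] 0.185
pour 1 -31 0 -150 [-0.59 -0.06  2.37  3.02  0.66  2.19] 0.185
pour 1 -31 0 180 [-0.59 -0.06  2.37  3.02  0.66  1.66] 0.185
pour 1 -31 15 0 [-0.55 -0.28  2.37  3.09  0.26 -1.52] 0.015
pour 1 -31 15 150 [-0.55 -0.28  2.37  3.09  0.26  1.1 ] 0.015
pour 1 -31 15 -150 [-0.55 -0
[... 2307 characters left out ...]
 [-1.01 -0.13  2.26  1.74  0.81  2.62] 0.0
pour -1 -10 15 150 [-1.01 -0.13  2.26  1.74  0.81 -1.04] 0.0
pour -1 -10 15 -150 [-1.01 -0.13  2.26  1.74  0.81  0.  ] 0.0
pour -1 -10 15 180 [-1.01 -0.13  2.26  1.74  0.81 -0.52] 0.0
pour -1 10 0 0 [-1.21  0.33  2.05  1.71  1.44  2.33] 0.0
pour -1 10 0 150 [-1.21  0.33  2.05  1.71  1.44 -1.34] 0.0
pour -1 10 0 -150 [-1.21  0.33  2.05  1.71  1.44 -0.29] 0.0
pour -1 10 0 180 [-1.21  0.33  2.05  1.71  1.44 -0.82] 0.0
pour -1 10 15 0 [-1.18  0.11  2.01  1.46  1.25  2.63] 0.0
pour -1 10 15 150 [-1.18  0.11  2.01  1.46  1.25 -1.03] 0.0
pour -1 10 15 -150 [-1.18  0.11  2.01  1.46  1.25  0.01] 0.0
pour -1 10 15 180 [-1.18  0.11  2.01  1.46  1.25 -0.51] 0.0
```

```bash
python3 - <<'E'
s=open('kin.py').read()
s=s.replace("d1,a2,ex,a3,L=k","d1,a2,ex,a3,L,a1,w=k").replace("p=np.array([0,0,d1])+T.apply([0,0,a2])","p=R.from_euler('z',q[0]).apply([a1,0,d1])+T.apply([0,0,a2])")
s=s.replace("T=T*r('z',q[3])*r('y',q[4])*r('z',q[5]+TO)","T=T*r('z',q[3])*r('y',q[4]); p=p+T.apply([w,0,0]); T=T*r('z',q[5]+TO)")
s=s.replace("TO=-np.pi/2","TO=np.pi/2").replace("[.3,.4,0,.4,.25]","[.3,.4,0,.4,.25,0,0]")
open('kin.py','w').write(s)
E
sed -i 's/^      for az in(-31,-10,10)/      for az in(-31,-15,0)/' kin.py; python3 kin.py
```

```text
[0.22433695 0.46307428 0.11146971 0.47880574 0.40420785 0.01906583
 0.00476824] 0.03492944154196817
[ 0.  0. -0.]
[-0.     0.    -0.001]
[-0.001 -0.     0.   ]
[-0.001 -0.     0.   ]
grasp 1 35 20 [ 0.43 -0.1   2.37  1.9   0.26  2.69] 0.304
grasp 1 35 30 [ 0.41 -0.12  2.37  1.65  0.26  2.93] 0.178
grasp 1 35 40 [ 0.59 -0.23  2.31  0.07  0.26 -1.65] 0.079
grasp 1 50 20 [0.03 0.26 2.37 1.93 0.96 2.13] 0.141
grasp 1 50 30 [ 0.19 -0.02  2.37  1.67  0.61  2.59] 0.073
grasp 1 50 40 [ 0.29 -0.11  2.36  1.41  0.46  2.93] 0.038
grasp 1 67 20 [-0.07  0.33  2.29  1.68  1.1   2.13] 0.0
grasp 1 67 30 [0.01 0.14 2.26 1.47 0.92 2.46] 0.0
grasp 1 67 40 [0.12 0.01 2.2  1.16 0.81 2.86] 0.0
pour 1 -31 0 0 [-0.61  0.47  2.37  3.04  1.42  1.6 ] 0.232
pour 1 -31 0 150 [-0.61  0.47  2.37  3.04  1.42 -2.07] 0.232
pour 1 -31 0 -150 [-0.61  0.47  2.37  3.04  1.42 -1.02] 0.232
pour 1 -31 0 180 [-0.61  0.47  2.37  3.04  1.42 -1.54] 0.232
pour 1 -31 15 0 [-0.63 -0.27  2.37  2.67  0.26  2.01] 0.069
pour 1 -31 15 150 [-0.63 -0.27  2.37  2.67  0.26 -1.66] 0.069
pour 1 -31 15 -150 [-0.63 -0.27  2.37  2.67  0.26 -0.6
[... 2291 characters left out ...]
15 0 [-0.95 -0.17  2.33  1.89  0.7  -0.61] 0.0
pour -1 -15 15 150 [-0.95 -0.17  2.33  1.89  0.7   2.01] 0.0
pour -1 -15 15 -150 [-0.93 -0.14  2.35  2.    0.72  2.93] 0.036
pour -1 -15 15 180 [-0.95 -0.17  2.33  1.89  0.7   2.53] 0.0
pour -1 0 0 0 [-1.16  0.28  2.21  1.9   1.33 -0.96] 0.0
pour -1 0 0 150 [-1.16  0.28  2.21  1.9   1.33  1.66] 0.0
pour -1 0 0 -150 [-1.16  0.28  2.21  1.9   1.33  2.71] 0.0
pour -1 0 0 180 [-1.16  0.28  2.21  1.9   1.33  2.18] 0.0
pour -1 0 15 0 [-1.13  0.01  2.17  1.59  1.07 -0.56] 0.0
pour -1 0 15 150 [-1.13  0.01  2.17  1.59  1.07  2.06] 0.0
pour -1 0 15 -150 [-1.14  0.07  2.21  1.72  1.1   2.93] 0.081
pour -1 0 15 180 [-1.13  0.01  2.17  1.59  1.07  2.59] 0.0
```

```bash
python3 - <<'E'
s=open('kin.py').read()
s=s.replace("L,a1,w=k","L,a1,w,b1,b4=k").replace("apply([a1,0,d1])","apply([a1,b1,d1])").replace("apply([w,0,0])","apply([w,b4,0])").replace("[.3,.4,0,.4,.25,0,0]","[.3,.4,0,.4,.25,0,0,.03,0]")
s=s.replace("1e-4*(k","1e-3*(k").replace("t in(20,30,40)","t in(25,35,45)").replace("roll in(0,150,-150,180)","roll in(0,s*-160)").replace("for az in(35,50,67)","for az in(45,56,67)")
open('kin.py','w').write(s)
E
python3 kin.py
```

```text
[ 2.05655896e-01  3.53613319e-01  1.06027347e-01  4.96287654e-01
  2.80541901e-01  6.31279561e-04  6.90490507e-04  3.71497492e-02
 -2.51730441e-04] 7.092098461886076e-05
[ 0.  0. -0.]
[-0.     0.    -0.001]
[-0.001 -0.     0.   ]
[-0.001 -0.     0.   ]
grasp 1 45 25 [ 0.36 -0.04  2.26  1.97  0.42  2.52] 0.0
grasp 1 45 35 [ 0.39 -0.11  2.19  1.15  0.34 -2.93] 0.016
grasp 1 45 45 [ 0.42 -0.1   2.11  0.61  0.46 -2.4 ] 0.0
grasp 1 56 25 [0.24 0.02 2.2  1.68 0.66 2.64] 0.0
grasp 1 56 35 [ 0.27 -0.03  2.17  1.38  0.59  2.93] 0.048
grasp 1 56 45 [ 0.34 -0.06  2.07  0.82  0.62 -2.77] 0.0
grasp 1 67 25 [0.16 0.1  2.11 1.51 0.88 2.65] 0.0
grasp 1 67 35 [0.21 0.04 2.08 1.23 0.8  2.93] 0.011
grasp 1 67 45 [ 0.29 -0.    2.    0.83  0.79 -2.93] 0.035
pour 1 -31 0 0 [-0.66 -0.1   2.18  2.91  0.52  1.77] 0.0
pour 1 -31 0 -160 [-0.66 -0.1   2.18  2.91  0.52 -1.02] 0.0
pour 1 -31 15 0 [-0.71 -0.21  2.13  2.03  0.26  2.63] 0.075
pour 1 -31 15 -160 [-0.71 -0.21  2.13  2.03  0.26 -0.16] 0.075
pour 1 -15 0 0 [-0.85 -0.05  2.13  2.2   0.76  2.35] 0.0
pour 1 -15 0 -160 [-0.85 -0.05  2.13  2.2   0.76 -0.44] 
[... 869 characters left out ...]
31 0 0 [-0.66 -0.1   2.18  2.91  0.52 -1.37] 0.0
pour -1 -31 0 160 [-0.66 -0.1   2.18  2.91  0.52  1.42] 0.0
pour -1 -31 15 0 [-0.71 -0.21  2.13  2.03  0.26 -0.51] 0.075
pour -1 -31 15 160 [-0.71 -0.21  2.13  2.03  0.26  2.28] 0.075
pour -1 -15 0 0 [-0.85 -0.05  2.13  2.2   0.76 -0.79] 0.0
pour -1 -15 0 160 [-0.85 -0.05  2.13  2.2   0.76  2.  ] 0.0
pour -1 -15 15 0 [-0.83 -0.18  2.08  1.6   0.55 -0.21] 0.0
pour -1 -15 15 160 [-0.83 -0.18  2.08  1.6   0.55  2.59] 0.0
pour -1 0 0 0 [-0.97  0.07  2.    1.89  1.06 -0.59] 0.0
pour -1 0 0 160 [-0.97  0.07  2.    1.89  1.06  2.2 ] 0.0
pour -1 0 15 0 [-0.96 -0.05  1.96  1.5   0.91 -0.23] 0.0
pour -1 0 15 160 [-0.96 -0.05  1.96  1.5   0.91  2.56] 0.0
```

```bash
cat > plan.py <<'E'
import sys
from h import *
import kin
def show(p,M,first="shift"):
    """numbers for getting TCP to p with tool axes M, as totals in row units: pure shift and pure turn"""
    s=sensors.get_state(); M0=R.from_rotvec(s["orientation"]).as_matrix(); p0=s["ee_pos"]; q=s["joint_positions"]
    rv=R.from_matrix(M0.T@M).as_rotvec(); F=M0 if first=="shift" else M
    sh=F.T@(p-p0)/.05; print("turn total",(rv/.1).round(2),"shift total",sh.round(2),"first:",first)
    seg=[(p0+(p-p0)*k,M0) for k in np.linspace(0,1,9)],[(None,M0@R.from_rotvec(rv*k).as_matrix()) for k in np.linspace(0,1,9)]
    path=([(a,M0) for a,_ in seg[0]]+[(p,m) for _,m in seg[1]]) if first=="shift" else ([(p0,m) for _,m in seg[1]]+[(a,M) for a,_ in seg[0]])
    worst=0;js=0
    for a,m in path:
        n,e=kin.ik(a,m,q); js=max(js,np.abs(n-q).max()); q=n; worst=max(worst,e)
    print("worst ik",round(worst,4),"max joint step",round(js,2),"end q",q.round(2))
GD=.0237
def grasp_tcp(g,M): return np.array(g)+GD*M[:,2]
E
python3 - <<'E'
from plan import *
M=kin.tool(67.4,30,0,-1)
p=grasp_tcp((.452,.315,.065),M)-.12*M[:,2]
print(p)
show(p+[0,0,.15],M,"shift"); show(p+[0,0,.15],M,"turn")
E
```

```text
[0.41995044 0.23800589 0.11315   ]
turn total [-11.57   8.7    9.26] shift total [-8.41 -1.35 -0.06] first: shift
worst ik 0.0 max joint step 0.15 end q [-0.07 -0.5   2.08  1.03  1.29  0.15]
turn total [-11.57   8.7    9.26] shift total [-3.28  7.59 -2.04] first: turn
worst ik 0.0 max joint step 0.43 end q [-0.07 -0.5   2.08  1.03  1.29  0.15]
```

```bash
python3 -m crank '0 0 0 -.84 -.135 0 -1;0 0 0 -.84 -.135 0 -1;0 0 0 -.84 -.135 0 -1;0 0 0 -.84 -.135 0 -1;0 0 0 -.84 -.135 0 -1;0 0 0 -.84 -.135 0 -1;0 0 0 -.84 -.135 0 -1;0 0 0 -.84 -.135 0 -1;0 0 0 -.84 -.135 0 -1;0 0 0 -.84 -.135 0 -1;0 0 0 0 0 0 -1' >/dev/null
python3 -m crank '-.89 .67 .71 0 0 0 -1;-.89 .67 .71 0 0 0 -1;-.89 .67 .71 0 0 0 -1;-.89 .67 .71 0 0 0 -1;-.89 .67 .71 0 0 0 -1;-.89 .67 .71 0 0 0 -1;-.89 .67 .71 0 0 0 -1;-.89 .67 .71 0 0 0 -1;-.89 .67 .71 0 0 0 -1;-.89 .67 .71 0 0 0 -1;-.89 .67 .71 0 0 0 -1;-.89 .67 .71 0 0 0 -1;-.89 .67 .71 0 0 0 -1;0 0 0 0 0 0 -1;0 0 0 0 0 0 -1' >/dev/null
python3 st.py
python3 - <<'E'
from plan import *
M=kin.tool(67.4,30,0,-1)
p=grasp_tcp((.452,.315,.065),M)-.12*M[:,2]
show(p,M,"turn")
E
```

```text
t 5.25 q [-0.072 -0.505  2.091  1.03   1.287  0.149] p [0.4183 0.2381 0.2621] 
x [0.189 0.461 0.867] y [ 0.925 -0.381  0.001] z [ 0.331  0.802 -0.498] w 0.0854 F [-0.2  0.2  0.2] ff 0.0
turn total [-0.02 -0.02  0.03] shift total [-2.57  0.03  1.5 ] first: turn
worst ik 0.0 max joint step 0.06 end q [-0.07 -0.25  2.23  1.17  1.1  -0.22]
```

```bash
python3 -m crank '0 0 0 -.64 0 .38 -1;0 0 0 -.64 0 .38 -1;0 0 0 -.64 0 .37 -1;0 0 0 -.65 .03 .37 -1;0 0 0 0 0 0 -1;0 0 0 0 0 0 -1' >/dev/null
python3 st.py
python3 - <<'E'
from h import *
c=optics.capture("wrist"); cv2.imwrite("pics/w1.png",c["img"][:,:,::-1]); print(c["pose"].round(3),c["fx"],c["cx"],c["cy"])
for p in ((.452,.315,.1),(.452,.315,.02)):print(proj(c,p))
E
```

```text
t 6.0 q [-0.07  -0.248  2.228  1.173  1.104 -0.228] p [0.421  0.2387 0.1142] 
x [0.189 0.459 0.868] y [ 0.924 -0.382  0.001] z [ 0.332  0.802 -0.497] w 0.0851 F [ 0.9 -0.1 -0. ] ff 0.0
[[ 0.924  0.28  -0.262  0.387]
 [-0.383  0.673 -0.633  0.158]
 [-0.001  0.685  0.729  0.249]
 [ 0.     0.     0.     1.   ]] 356.05249191442346 281.1121355044656 211.09369276640274
[280.69361837 177.17107625]
[280.84189902 253.04582576]
```

View pics/w1.png

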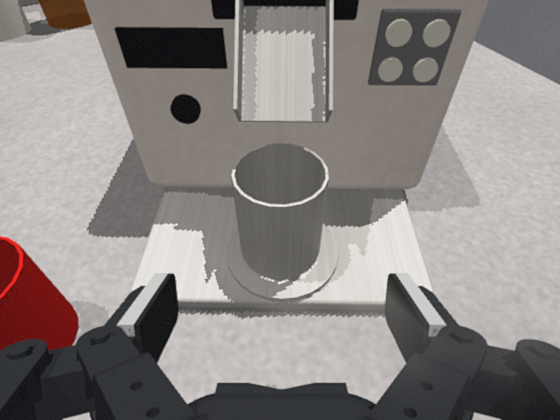

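The wrist view shows the rim ellipse centred at about (280,174) against a predicted (281,177). The cup is central between the fingers and about 2 mm farther than estimated, and the chute end at (284,120) is clear above.

Run:
```python
from plan import *
M=kin.tool(67.4,30,0,-1)
show(grasp_tcp((.4525,.317,.065),M),M,"turn")
```

```text
turn total [-0.01 -0.04  0.03] shift total [-0.01 -0.02  2.43] first: turn
worst ik 0.0 max joint step 0.04 end q [ 0.2   0.08  2.08  1.37  0.82 -0.35]
```

```bash
python3 -m crank '0 0 0 0 0 .4 -1;0 0 0 0 0 .4 -1;0 0 0 0 0 .4 -1;0 0 0 0 0 .4 -1;0 0 0 0 0 .4 -1;0 0 0 0 0 .43 -1;0 0 0 0 0 0 -1;0 0 0 0 0 0 .2;0 0 0 0 0 0 .6;0 0 0 0 0 0 1;0 0 0 0 0 0 1;0 0 0 0 0 0 1;0 0 0 0 0 0 1' 50
python3 st.py
```

```text
clock: 7.68
ee_pos: [0.461, 0.3358, 0.0535]
orientation: [-1.929, -1.288, -1.121]
contact_force: [-3.4, -4.1, 7.4]
width: 0.0611
finger_force: 54.7
t 7.67 q [ 0.197  0.086  2.078  1.378  0.826 -0.357] p [0.461  0.3358 0.0535] 
x [0.19  0.458 0.869] y [ 0.924 -0.383  0.   ] z [ 0.333  0.802 -0.496] w 0.0611 F [-3.4 -4.1  7.4] ff 54.7
```

```bash
python3 -m crank '0 0 0 .07 0 -.04 1;0 0 0 .09 0 -.05 1;0 0 0 0 0 0 1;0 0 0 -.1 0 -.17 1;0 0 0 -.2 0 -.35 1;0 0 0 -.25 0 -.43 1;0 0 0 -.25 0 -.43 1;0 0 0 -.25 0 -.43 1;0 0 0 -.15 0 -.26 1;0 0 0 -.1 0 -.17 1;0 0 0 .45 0 -.26 1;0 0 0 .87 0 -.5 1;0 0 0 .87 0 -.5 1;0 0 0 .87 0 -.5 1;0 0 0 .45 0 -.26 1;0 0 0 0 0 0 1;0 0 0 0 0 0 1' 50
python3 - <<'E'
from plan import *
c=optics.capture("wrist"); cv2.imwrite("pics/w2.png",c["img"][:,:,::-1])
M=kin.tool(0,12,0,-1)
show(grasp_tcp((.523,-.300,.26),M),M,"turn");show(grasp_tcp((.523,-.300,.26),M),M,"shift")
E
```

```text
clock: 9.8
ee_pos: [0.4103, 0.216, 0.2609]
orientation: [-1.932, -1.288, -1.114]
contact_force: [-0.6, 0.1, -1.2]
width: 0.0609
finger_force: 54.8
turn total [-11.06   2.78   4.19] shift total [ 0.45 10.32  2.68] first: turn
worst ik 0.2191 max joint step 0.94 end q [-0.93 -0.12  1.98  1.53  0.9  -0.21]
turn total [-11.06   2.78   4.19] shift total [-4.31  6.46 -7.32] first: shift
worst ik 0.0 max joint step 0.23 end q [-0.93 -0.12  1.98  1.53  0.9  -0.21]
```

View pics/w2.png

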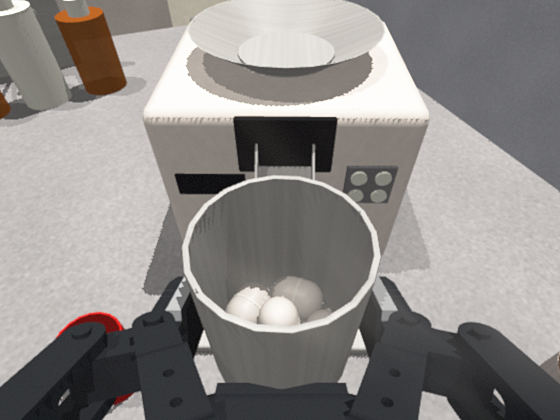

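The cup is held upright with boluses visible at (270,305), and it is clear of the counter. Next I carry it to the hopper.

```bash
python3 -m crank '0 0 0 -.14 .23 -.27 1;0 0 0 -.28 .46 -.54 1;0 0 0 -.28 .46 -.54 1;0 0 0 -.28 .46 -.54 1;0 0 0 -.28 .46 -.54 1;0 0 0 -.28 .46 -.54 1;0 0 0 -.28 .46 -.54 1;0 0 0 -.28 .46 -.54 1;0 0 0 -.28 .46 -.54 1;0 0 0 -.28 .46 -.54 1;0 0 0 -.28 .46 -.54 1;0 0 0 -.28 .46 -.54 1;0 0 0 -.28 .46 -.54 1;0 0 0 -.28 .46 -.54 1;0 0 0 -.14 .23 -.27 1;0 0 0 0 0 0 1;0 0 0 0 0 0 1'
python3 st.py
python3 -m crank '-.4 .1 .15 0 0 0 1;-.76 .19 .29 0 0 0 1;-.76 .19 .29 0 0 0 1;-.76 .19 .29 0 0 0 1;-.76 .19 .29 0 0 0 1;-.76 .19 .29 0 0 0 1;-.76 .19 .29 0 0 0 1;-.76 .19 .29 0 0 0 1;-.76 .19 .29 0 0 0 1;-.76 .19 .29 0 0 0 1;-.76 .19 .29 0 0 0 1;-.76 .19 .29 0 0 0 1;-.76 .19 .29 0 0 0 1;-.76 .19 .29 0 0 0 1;-.76 .19 .29 0 0 0 1;0 0 0 0 0 0 1;0 0 0 0 0 0 1' >/dev/null
python3 st.py
python3 - <<'E'
from plan import *
M=kin.tool(0,12,0,-1)
show(grasp_tcp((.523,-.300,.238),M),M,"turn")
M2=kin.tool(0,12,160,-1);q,_=kin.ik(grasp_tcp((.523,-.300,.238),M),M,sensors.get_state()["joint_positions"])
for r in range(10,171,20):q,e=kin.ik(grasp_tcp((.523,-.300,.238),M),kin.tool(0,12,r,-1),q);
print(q.round(2),e)
E
```

```text
clock: 11.98
ee_pos: [0.5454, -0.2995, 0.2796]
orientation: [-1.929, -1.287, -1.117]
contact_force: [-0.2, 0.3, -2.1]
width: 0.0612
finger_force: 55.4
t 11.97 q [-0.912  0.573  0.953  1.006  2.042 -0.233] p [ 0.5454 -0.2995  0.2796] 
x [0.192 0.458 0.868] y [ 0.924 -0.382 -0.003] z [ 0.331  0.803 -0.496] w 0.0612 F [-0.2  0.3 -2.1] ff 55.4
t 14.1 q [-0.928 -0.16   1.959  1.483  0.907 -0.129] p [ 0.5455 -0.2997  0.2809] 
x [0.207 0.001 0.978] y [ 0.003 -1.     0.   ] z [ 0.978  0.003 -0.207] w 0.0609 F [-0.1  0.5 -1.4] ff 55.4
turn total [-0.03 -0.01  0.01] shift total [-0.93  0.01  0.21] first: turn
worst ik 0.0 max joint step 0.02 end q [-0.93 -0.08  2.    1.57  0.9  -0.27]
[-0.93 -0.08  2.    1.57  0.9   2.69] 1.384327005203455e-10
```

```bash
python3 -m crank '0 0 0 -.3 0 .07 1;0 0 0 -.3 0 .07 1;0 0 0 -.33 0 .07 1;0 0 .5 0 0 0 1;0 0 1 0 0 0 1;0 0 1 0 0 0 1;0 0 1 0 0 0 1;0 0 1 0 0 0 1;0 0 1 0 0 0 1;0 0 1 0 0 0 1;0 0 1 0 0 0 1;0 0 1 0 0 0 1;0 0 1 0 0 0 1;0 0 1 0 0 0 1;0 0 1 0 0 0 1;0 0 .8 0 0 0 1;0 0 .6 0 0 0 1;0 0 .6 0 0 0 1'
python3 st.py
python3 - <<'E'
from h import *
a=optics.capture("top")["img"][110:260,360:560];b=optics.capture("side")["img"][90:240,70:270]
cv2.imwrite("pics/p1.png",np.hstack([cv2.resize(i,(400,300)) for i in(a,b)])[:,:,::-1])
E
```

```text
clock: 16.35
ee_pos: [0.5462, -0.3007, 0.2332]
orientation: [-1.538, 1.232, -1.245]
contact_force: [-0.2, 0.0, -1.9]
width: 0.0614
finger_force: 55.5
t 16.35 q [-0.927 -0.078  1.992  1.573  0.9    1.078] p [ 0.5462 -0.3007  0.2332] 
x [ 0.046 -0.976  0.212] y [-0.202 -0.217 -0.955] z [ 0.978  0.001 -0.207] w 0.0614 F [-0.2  0.  -1.9] ff 55.5
```

View pics/p1.png

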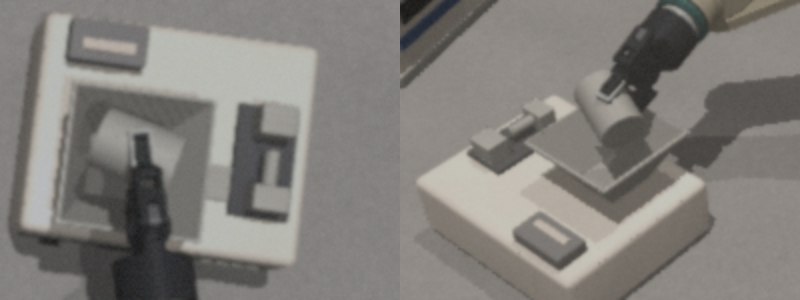

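The picture shows the cup lying over the hopper, its mouth at about (180,150) of the left crop, inside the hopper's right edge at x=212. I pour slowly now.

```bash
python3 -m crank '0 0 .4 0 0 0 1;0 0 .4 0 0 0 1;0 0 .4 0 0 0 1;0 0 .4 0 0 0 1;0 0 .4 0 0 0 1;0 0 .4 0 0 0 1;0 0 .4 0 0 0 1;0 0 .4 0 0 0 1;0 0 .4 0 0 0 1;0 0 .4 0 0 0 1;0 0 .4 0 0 0 1;0 0 .4 0 0 0 1;0 0 .4 0 0 0 1;0 0 .4 0 0 0 1;0 0 .4 0 0 0 1;0 0 .4 0 0 0 1;0 0 .4 0 0 0 1;0 0 .4 0 0 0 1;0 0 .4 0 0 0 1;0 0 .4 0 0 0 1'
python3 -m crank '0 0 .7 0 0 0 1;0 0 .7 0 0 0 1;0 0 .7 0 0 0 1;0 0 .7 0 0 0 1;0 0 .7 0 0 0 1;0 0 .7 0 0 0 1;0 0 .7 0 0 0 1;0 0 .7 0 0 0 1;0 0 .7 0 0 0 1;0 0 0 0 0 0 1;0 0 0 0 0 0 1;0 0 0 0 0 0 1;0 0 0 0 0 0 1'
python3 st.py
python3 - <<'E'
from h import *
a=optics.capture("top")["img"][110:260,360:560];b=optics.capture("wrist")["img"]
cv2.imwrite("pics/p2.png",np.hstack([cv2.resize(i,(400,300)) for i in(a,b)])[:,:,::-1])
E
```

```text
clock: 18.95
ee_pos: [0.5462, -0.3005, 0.2331]
orientation: [-0.874, 1.614, -0.707]
contact_force: [0.1, -1.4, -1.9]
width: 0.0612
finger_force: 55.6
clock: 20.58
ee_pos: [0.5462, -0.3003, 0.233]
orientation: [-0.322, 1.757, -0.26]
contact_force: [0.2, -0.2, -0.1]
width: 0.0614
finger_force: 55.5
t 20.57 q [-0.926 -0.079  1.993  1.574  0.899  2.505] p [ 0.5462 -0.3003  0.233 ] 
x [-0.193 -0.354 -0.915] y [-0.074  0.935 -0.346] z [ 0.978  0.001 -0.207] w 0.0614 F [ 0.2 -0.2 -0.1] ff 55.5
```

View pics/p2.png

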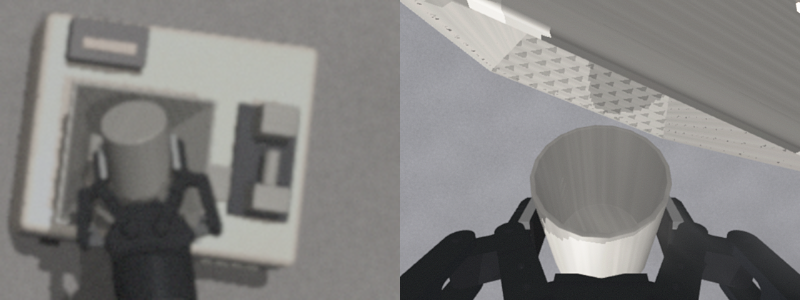

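The wrist view shows the cup empty (interior bare at (600,190)). Now I lift it and roll it upright.

```bash
python3 -m crank '0 0 0 -.3 -.1 -.07 1;0 0 0 -.4 -.16 -.09 1;0 0 0 -.4 -.16 -.09 1;0 0 -1 0 0 0 1;0 0 -1 0 0 0 1;0 0 -1 0 0 0 1;0 0 -1 0 0 0 1;0 0 -1 0 0 0 1;0 0 -1 0 0 0 1;0 0 -1 0 0 0 1;0 0 -1 0 0 0 1;0 0 -1 0 0 0 1;0 0 -1 0 0 0 1;0 0 -1 0 0 0 1;0 0 -1 0 0 0 1;0 0 -1 0 0 0 1' >/dev/null
python3 -m crank '0 0 -1 0 0 0 1;0 0 -1 0 0 0 1;0 0 -1 0 0 0 1;0 0 -1 0 0 0 1;0 0 -1 0 0 0 1;0 0 -1 0 0 0 1;0 0 -1 0 0 0 1;0 0 -1 0 0 0 1;0 0 -1 0 0 0 1;0 0 -1 0 0 0 1;0 0 -1 0 0 0 1;0 0 -1 0 0 0 1;0 0 -1 0 0 0 1;0 0 -1 0 0 0 1;0 0 -.75 0 0 0 1;0 0 0 0 0 0 1' >/dev/null
python3 st.py
python3 - <<'E'
from plan import *
M=kin.tool(67.4,30,0,-1)
T=np.array([.461,.3358,.0535])+[0,0,.008]   # grasp TCP, 8 mm up
pre=T-.12*np.array([.384,.923,0])+[0,0,.2]
show(pre,M,"turn");show(pre,M,"shift")
E
```

```text
t 24.68 q [-0.927 -0.175  1.946  1.461  0.907 -0.086] p [ 0.5461 -0.3004  0.2932] 
x [ 0.207 -0.006  0.978] y [-0.    -1.    -0.006] z [ 0.978  0.001 -0.207] w 0.061 F [-0.6  0.3 -1.6] ff 55.5
turn total [11.01 -2.81 -4.28] shift total [ 3.8  -6.46  7.85] first: turn
worst ik 0.0 max joint step 0.24 end q [-0.11 -0.52  2.1   1.03  1.32  0.14]
turn total [11.01 -2.81 -4.28] shift total [ -1.23 -10.5   -2.42] first: shift
worst ik 0.1874 max joint step 0.97 end q [-0.11 -0.52  2.1   1.03  1.32  0.14]
```

```bash
python3 -m crank '.4 -.1 -.15 0 0 0 1;.76 -.19 -.3 0 0 0 1;.76 -.19 -.3 0 0 0 1;.76 -.19 -.3 0 0 0 1;.76 -.19 -.3 0 0 0 1;.76 -.19 -.3 0 0 0 1;.76 -.19 -.3 0 0 0 1;.76 -.19 -.3 0 0 0 1;.76 -.19 -.3 0 0 0 1;.76 -.19 -.3 0 0 0 1;.76 -.19 -.3 0 0 0 1;.76 -.19 -.3 0 0 0 1;.76 -.19 -.3 0 0 0 1;.76 -.19 -.3 0 0 0 1;.76 -.2 -.3 0 0 0 1;0 0 0 0 0 0 1' >/dev/null
python3 -m crank '0 0 0 .14 -.23 .28 1;0 0 0 .27 -.46 .56 1;0 0 0 .27 -.46 .56 1;0 0 0 .27 -.46 .56 1;0 0 0 .27 -.46 .56 1;0 0 0 .27 -.46 .56 1;0 0 0 .27 -.46 .56 1;0 0 0 .27 -.46 .56 1;0 0 0 .27 -.46 .56 1;0 0 0 .27 -.46 .56 1;0 0 0 .27 -.46 .56 1;0 0 0 .27 -.46 .56 1;0 0 0 .27 -.46 .56 1;0 0 0 .27 -.46 .56 1;0 0 0 .14 -.23 .28 1;0 0 0 0 0 0 1;0 0 0 0 0 0 1' >/dev/null
python3 st.py
python3 - <<'E'
from plan import *
M=kin.tool(67.4,30,0,-1)
T=np.array([.461,.3358,.0535])+[0,0,.008]
show(T-.12*np.array([.384,.923,0]),M,"turn")
w=cv2.imread("pics/w1.png")[130:310,190:380]; t=optics.capture("top")["img"][140:240,370:480,::-1]
cv2.imwrite("pics/c3.png",np.hstack([cv2.resize(w,(475,450)),cv2.resize(t,(320,450))]))
E
```

```text
t 28.8 q [-0.12  -0.526  2.11   1.033  1.327  0.12 ] p [0.4131 0.2227 0.2587] 
x [0.184 0.465 0.866] y [ 0.925 -0.38   0.007] z [ 0.333  0.799 -0.5  ] w 0.0613 F [ 0.5 -0.4 -0.8] ff 55.4
turn total [-0.    0.    0.08] shift total [-3.39  0.02  2.02] first: turn
worst ik 0.0 max joint step 0.08 end q [-0.11 -0.12  2.26  1.23  1.08 -0.4 ]
```

View pics/c3.png

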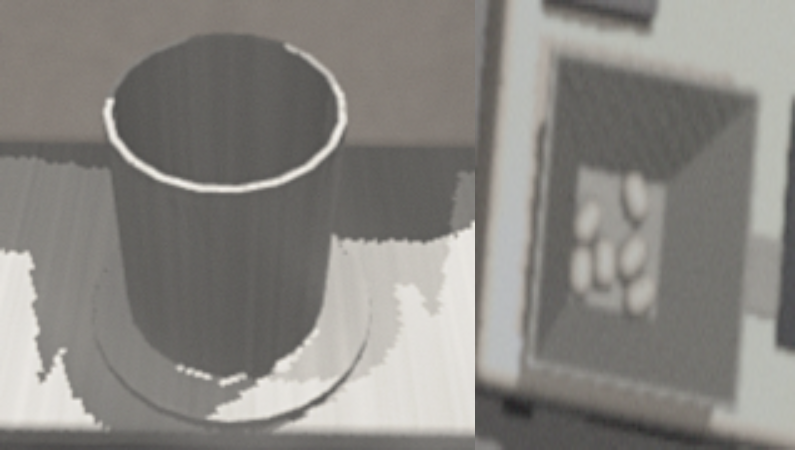

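The crop shows all six boluses on the hopper floor (570–660, 180–310). The stand disc spans x 93–371 in the left crop and its front edge is at about y=415. The cup's base front is at y=380. I check how well the cup was centred.

Run:
```python
from h import *
c=dict(fx=356.05,fy=356.05,cx=281.11,cy=211.09,pose=np.array([[.924,.28,-.262,.387],[-.383,.673,-.633,.158],[-.001,.685,.729,.249],[0,0,0,1]]))
ex=np.array([.384,.923]);ey=np.array([-.923,.384])
for n,x,y in(("cupfront",228,379),("discfront",230,415),("discL",93,310),("discR",371,310)):
    p=cast(c,(190+x/2.5,130+y/2.5),.02)[:2]; print(n,p.round(4),"xc,yc rel .4525,.317:",((p-[.4525,.317])@ex).round(4),((p-[.4525,.317])@ey).round(4))
```

```text
cupfront [0.4418 0.2903] xc,yc rel .4525,.317: -0.0287 -0.0003
discfront [0.4377 0.279 ] xc,yc rel .4525,.317: -0.0408 -0.0009
discL [0.4119 0.3301] xc,yc rel .4525,.317: -0.0035 0.0425
discR [0.4933 0.2963] xc,yc rel .4525,.317: -0.0034 -0.0456
```

```bash
python3 -m crank '0 0 0 -.68 0 .4 1;0 0 .08 -.68 0 .4 1;0 0 0 -.68 0 .4 1;0 0 0 -.68 0 .41 1;0 0 0 -.67 0 .41 1;0 0 0 0 0 0 1;0 0 0 0 0 0 1'; python3 st.py
```

```text
clock: 29.72
ee_pos: [0.4157, 0.225, 0.063]
orientation: [-1.933, -1.291, -1.119]
contact_force: [0.7, -0.6, -1.3]
width: 0.0612
finger_force: 55.4
t 29.73 q [-0.112 -0.124  2.255  1.231  1.081 -0.4  ] p [0.4157 0.225  0.063 ] 
x [0.19  0.462 0.866] y [ 0.923 -0.384  0.002] z [ 0.333  0.8   -0.499] w 0.0612 F [ 0.7 -0.6 -1.3] ff 55.4
```

```bash
python3 -m crank '0 0 0 .1 0 .17 1;0 0 0 .2 0 .35 1;0 0 0 .2 0 .35 1;0 0 0 .2 0 .35 1;0 0 0 .2 0 .35 1;0 0 0 .2 0 .35 1;0 0 0 .1 0 .17 1;0 0 0 0 0 0 1;0 0 0 0 0 0 1'; python3 st.py
python3 -m crank '0 0 0 -.04 0 .025 1;0 0 0 -.04 0 .025 1;0 0 0 -.03 0 .02 1;0 0 0 0 0 0 1;0 0 0 0 0 0 1'; python3 st.py
```

```text
clock: 30.85
ee_pos: [0.4606, 0.3366, 0.0614]
orientation: [-1.933, -1.292, -1.117]
contact_force: [0.3, -0.3, -0.9]
width: 0.0609
finger_force: 55.4
t 30.85 q [ 0.201  0.063  2.077  1.352  0.826 -0.321] p [0.4606 0.3366 0.0614] 
x [0.191 0.462 0.866] y [ 0.924 -0.383  0.001] z [ 0.332  0.8   -0.5  ] w 0.0609 F [ 0.3 -0.3 -0.9] ff 55.4
clock: 31.48
ee_pos: [0.4608, 0.3371, 0.0547]
orientation: [-1.933, -1.292, -1.116]
contact_force: [-0.5, -0.7, -2.1]
width: 0.0612
finger_force: 55.4
t 31.48 q [ 0.202  0.082  2.076  1.367  0.822 -0.343] p [0.4608 0.3371 0.0547] 
x [0.191 0.462 0.866] y [ 0.924 -0.383  0.   ] z [ 0.332  0.8   -0.5  ] w 0.0612 F [-0.5 -0.7 -2.1] ff 55.4
```

```bash
python3 -m crank '0 0 0 0 .03 0 1;0 0 0 -.02 0 .012 1;0 0 0 0 0 0 1;0 0 0 0 0 0 1'; python3 st.py
```

```text
clock: 31.98
ee_pos: [0.4623, 0.3366, 0.0536]
orientation: [-1.933, -1.292, -1.116]
contact_force: [0.9, -0.2, -0.9]
width: 0.0612
finger_force: 55.5
t 31.98 q [ 0.2    0.088  2.072  1.369  0.823 -0.347] p [0.4623 0.3366 0.0536] 
x [0.191 0.462 0.866] y [ 0.924 -0.383  0.001] z [ 0.332  0.8   -0.5  ] w 0.0612 F [ 0.9 -0.2 -0.9] ff 55.5
```

```bash
python3 -m crank '0 0 0 -.01 0 .006 1;0 0 0 0 0 0 1;0 0 0 0 0 0 1'|grep -E "ee|cont"; python3 -m crank '0 0 0 -.01 0 .006 1;0 0 0 0 0 0 1;0 0 0 0 0 0 1'|grep -E "ee|cont"
```

```text
ee_pos: [0.4625, 0.3367, 0.0535]
contact_force: [-2.3, -2.2, 4.9]
ee_pos: [0.4626, 0.3369, 0.0535]
contact_force: [-3.5, -3.5, 8.1]
```

Contact with the stand is made. I release gently and back out along the tool axis.

```bash
python3 -m crank '0 0 0 .01 0 -.006 1;0 0 0 0 0 0 .3;0 0 0 0 0 0 0;0 0 0 0 0 0 -.4;0 0 0 0 0 0 -.8;0 0 0 0 0 0 -1;0 0 0 0 0 0 -1;0 0 0 0 0 0 -1;0 0 0 0 0 0 -1'; python3 -m crank '0 0 0 0 0 -.15 -1;0 0 0 0 0 -.3 -1;0 0 0 0 0 -.4 -1;0 0 0 0 0 -.4 -1;0 0 0 0 0 -.4 -1;0 0 0 0 0 -.4 -1;0 0 0 0 0 -.4 -1;0 0 0 0 0 0 -1;0 0 0 0 0 0 -1'
python3 - <<'E'
from h import *
c=optics.capture("wrist"); w=c["img"][100:340,120:440]; t=optics.capture("top")["img"][90:330,90:490]
cv2.imwrite("pics/f1.png",np.vstack([cv2.resize(w,(400,300)),cv2.resize(t,(500,300))[:,:400]])[:,:,::-1])
E
```

```text
clock: 33.85
ee_pos: [0.4622, 0.3365, 0.0529]
orientation: [-1.933, -1.292, -1.116]
contact_force: [-0.7, -0.2, 0.1]
width: 0.0849
finger_force: 0.0
clock: 34.98
ee_pos: [0.4217, 0.2387, 0.114]
orientation: [-1.934, -1.292, -1.116]
contact_force: [0.2, -0.0, 0.1]
width: 0.0851
finger_force: 0.0
```

View pics/f1.png

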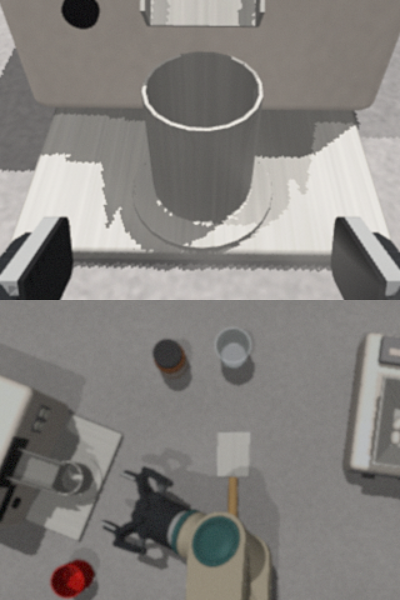

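The cup stands upright and empty at (202,140), centred on the disc (132–270). The jar, beaker, spatula and red cup have not moved, and the gripper is clear.

```bash
python3 -c "
from cell import order
print(order.close_job())"
```

```text
the job is handed in; nothing more can be done
None
```

I tipped all six boluses into the hopper, put the empty cup back upright in the middle of the stand without disturbing the jar, beaker, spatula or red cup, and handed the job in at about 35 s; I did not inspect the boluses up close for chips.

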